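Tighten the lever chuck by its hidden hole

TASK

The burner head stands loose between the jaws of the lever chuck. Take the tommy bar, feel with one of its ends along the far side of the chuck's cam ring, under the rim where you cannot see, until it drops into the ring's only hole, and push it in; then lever the ring clockwise as seen from above until all three jaws grip the burner head firmly and keep it upright. Draw the bar out again and leave it lying flat on the worktop, clear of the chuck.

Things in the scene. Friction and masses are not known exactly. Their poses are not given: they have to be found in the camera images.
- chuck: quick-acting lever chuck bolted upright to the worktop (fixed): dark plate 130 x 130 x 10 mm, grey foot 92 mm wide up to 29 mm high, steel cam ring, overhanging steel dust cap, three jaws on top. Origin: centre of the plate's underside, on the chuck axis; x along one side of the plate, z up
- ring_level (a point): point on the chuck axis at the height of the cam ring's hole, 46 mm above the worktop. Cam ring: 76 mm diameter, 30 to 62 mm high, turns about the axis. Its only hole is radial and blind, 12 mm wide, 14 mm at the mouth, bottom 20 mm from the axis. Hole azimuth at the start: unknown, -0.35 to 0.9 rad from the chuck's +x (the side away from the robot), positive towards its +y
- rim_edge (a point): point on the chuck axis at the height of the dust cap's lower rim edge, 59 mm above the worktop. The cap is 112 mm in diameter, overhangs the ring by 18 mm all round and hides it from above. Turned slack, the ring needs about 0.3 N m (5 to 10 N sideways at a hand that holds the bar's middle stiffly) and stays where it is left; counter-clockwise it meets its open stop within 0.12 rad
- chuck_face (a point): centre of the chuck's face, 86 mm above the worktop, on which the burner head stands. Clockwise, after some 0.15 rad of play of the bar in the hole, the ring turns 0.1 to 0.4 rad until the jaws touch; the resistance then rises; firm is about 0.25 rad past the touch, 17 to 20 N sideways at the bar's middle; the ring then holds by itself. Travel 1.1 rad
- jaw1: one of three stepped steel jaws, 14 mm wide, 30 mm high, at azimuth 0 in the chuck's frame. Origin: on the chuck axis at face height with the ring at its open end; its +x points outwards, closing moves it along its -x. Gripping tip: 12.6 mm from the origin along +x, 11 to 25 mm above the face. All three move together, 8 mm per rad of the cam ring
- jaw2: one of three stepped steel jaws, 14 mm wide, 30 mm high, at azimuth +120 degrees in the chuck's frame. Origin: on the chuck axis at face height with the ring at its open end; its +x points outwards, closing moves it along its -x. Gripping tip: 12.6 mm from the origin along +x, 11 to 25 mm above the face. All three move together, 8 mm per rad of the cam ring
- jaw3: one of three stepped steel jaws, 14 mm wide, 30 mm high, at azimuth -120 degrees in the chuck's frame. Origin: on the chuck axis at face height with the ring at its open end; its +x points outwards, closing moves it along its -x. Gripping tip: 12.6 mm from the origin along +x, 11 to 25 mm above the face. All three move together, 8 mm per rad of the cam ring
- burner_nozzle: brass burner head, 56 mm high, about 85 g, standing loose on the chuck face between the jaws: 8 mm high hexagon foot 25 mm over its corners, tube of 19 mm diameter above it; origin at the centre of its underside, z up
- tommy_bar: steel tommy bar, 180 mm long, about 130 g, lying flat on the worktop: square dark grip 14 x 14 mm, 60 mm long, in the middle; round bright ends of 10 mm diameter with a small chamfer. Origin: centre of the grip's underside, x along the bar, z up; the bar's centre line is 7 mm above its underside. Both ends are alike
- bar_end1 (a point): centre of the end face of the tommy bar at its +x end
- bar_end2 (a point): centre of the end face of the tommy bar at its -x end

How it is judged (in metres and radians):
On the way, in this order (a step that is already met when the one before it is completed fails the run):
1. one end of the tommy bar is in the cam ring's hole, at least 8 mm deep (((horizontal distance between bar_end1 and chuck below 0.03 m and z of bar_end1 in the frame of chuck between 0.034 and 0.058 m) or (horizontal distance between bar_end2 and chuck below 0.03 m and z of bar_end2 in the frame of chuck between 0.034 and 0.058 m))), for 0.1 s.
2. levered with the bar still in the hole, all three jaws press on the burner head (horizontal distance between any of bar_end1, bar_end2 and chuck below 0.034 m and contact force between each of jaw1, jaw2, jaw3 and burner_nozzle above 4 N), for 0.2 s.
At the end, for the whole second after the job is handed in: Each jaw presses on the burner head with more than 4 N; it stands upright within 0.1 rad on the chuck face, within 4 mm of the axis; the tommy bar lies flat on the worktop (ends below 14 mm), its ends and middle over 70 mm from the chuck axis, at rest (contact force between each of jaw1, jaw2, jaw3 and burner_nozzle above 4 N and angle between burner_nozzle's own z axis and vertical below 0.1 rad and horizontal distance between burner_nozzle and chuck below 0.004 m and z of burner_nozzle in the frame of chuck below 0.092 m and horizontal distance between each of bar_end1, bar_end2, tommy_bar and chuck above 0.07 m and height (world z) of each of bar_end1, bar_end2 below 0.014 m and linear speed of tommy_bar below 0.02 m/s); the robot touches nothing.
It fails at once if the burner head is knocked over or out of the jaws (angle between burner_nozzle's own z axis and vertical above 0.35 rad or horizontal distance between burner_nozzle and chuck above 0.02 m).
It also fails if it takes over 61 s, if anything falls off the work surface, if the arm or the gripper's body presses on something with over 40 N, if the wrist force passes 120 N, or if a joint passes its speed limit or range.

ROBOT

A 7-joint arm with a two-finger parallel gripper is mounted at the origin on a cart in front of the work surface, level with it; the furniture and walls round the work are solid. World frame = base frame: x ahead of the robot, y to its left, z up, the work surface at z = 0. Lengths are in mm, angles in rad, forces in N, time in s.
With the tool pointing down it reaches from about 400 to 875 mm from the base axis. Payload 4.4 kg.
Tool frame: the origin (TCP) lies midway between the tips of the shut fingers; the grasp point (between the pads) lies 19 mm behind it (ctrl.grip_point_offset is the distance from the TCP to the grasp point, in mm); z points along the fingers, y is the line along which they close (so a half turn about z gives the same grasp; the last joint's range is limited). The gripper opens to 85 mm and grips with 20 to 120 N. Pads are 22 mm wide; open, the fingers measure 114 mm over their backs; the gripper's body (76 mm by 85 mm) begins 54 mm behind the grasp point. The pads swing forward as they close: fully open they stand 13 mm farther back than shut.
Start: joints at [-1.169, 0.628, 0.038, 1.517, -0.027, 0.996, -0.02], TCP at [293.08, 580.191, 231.313] pointing down, gripper open.
Joint ranges: [-3.06, 3.06], [-0.37, 2.12], [-1.25, 1.32], [0.18, 2.47], [-1.1, 4.24], [0.23, 1.98], [-2.94, 2.94]. Speed limits (rad/s): [2.57, 2.57, 3.14, 3.14, 3.14, 3.14, 3.14].

INTERFACE

Orientations are given as [roll, pitch, yaw] about the fixed x, y, z axes, in that order (R = Rz(yaw) Ry(pitch) Rx(roll)).
In Python, from cell import ctrl gives the robot as it stands.
- The arm moves only by the shell command python3 nudge.py, which reads ROWS from standard input. ROWS is a JSON object whose key "ticks" holds a list of rows, 1 to 12 of them, each of 7 numbers: dx, dy, dz in parts of the range, where 1.0 means 30 cm, then a rotation vector rx, ry, rz in normalised numbers (1 is 90 degrees), then the finger opening in mm; each row shifts and turns the commanded pose from where the row before left it, along the tool's axes as they then stand; what a row does not reach is not made up. A row lasts 1/10 s, in which the tool goes at most 50 mm and 0.15 rad, less where a joint would pass 70% of its speed; a pose out of reach is approached as far as the arm can. The fingers move at their own pace and stop on an object; the grip force is fixed at half the most. Time passes only in rows, so rows that do not move let the fingers close. It prints the time, the measured TCP pose, the force, the opening and the grip force at its end. Shift and turn numbers lie between -1 and 1, and a call with a number outside is refused. Input that does not fit is refused with a message, and nothing moves.
- ctrl.read_state(): the state, without advancing time (a new reading comes with each control period).
- ctrl.get_image(name): name is "scene" or "top" or "wrist"; returns the picture (420x560x3 uint8, blue, green, red); there is no depth.
- ctrl.calibration(name): a dict with "fx", "fy", "cx", "cy" (pixels), "k1" (the pictures are not rectified: a ray, as slopes to the right and down, at radius r is drawn at 1 + k1 r^2 times it, then the intrinsics apply), "rvec" (rotation vector, rad) and "tvec" (3), from world to camera coordinates, as OpenCV has them; the wrist camera has in their place "hand_eye" (4x4, takes a point from camera to tool coordinates, whose origin is the TCP and whose axes are the flange's). Camera axes: x right, y down, z forward; pixel columns grow to the right and rows downward; lengths in mm; the calibration is good to about 2 mm. A picture is of the moment at which its call begins: read the wrist's pose just before it. calibration takes no time and is no camera call.
- ctrl.finish_job(): hands the job in; it is judged then, once.
The state is a dict: "clock": time; "qpos": joint angles; "qd": joint speeds; "tau": joint torques, N m; "eef_pos": TCP position; "tool_rot": TCP orientation; "force": force on the tool from outside, world axes, zero at the start; "torque": the same for the moment, N m; "width": finger opening in mm; "gripper_force": force on a finger pad.
Only numpy, scipy, OpenCV 4.12 (cv2) and the standard library are available. Lean on these libraries where they do the work, as an engineer would, in place of code of your own. Each camera call takes 0.05 s, during which the arm holds its last target. There are 200 camera calls.

## Working session

There is one attempt and no reset: what is moved stays moved. The work goes in short steps, Python scripts to look and compute and a shell command to move; the robot and the scene stay as the last step left them, time stands still between calls to the robot, and variables do not carry over. Pictures are saved under pics/ and viewed, at most 10 in all, crops included, and the job is handed in when it is done.

```bash
ls; mkdir -p pics
python3 - <<'E'
from cell import ctrl
import cv2
s=ctrl.read_state(); print(s)
for n in("scene","top"):
    cv2.imwrite(f"pics/{n}0.png",ctrl.get_image(n)); print(n,ctrl.calibration(n))
print(ctrl.calibration("wrist"))
E
```

```text
cell.py
nudge.py
pics
{'clock': 0.0, 'qpos': array([-1.16879444,  0.62934965,  0.03841245,  1.51839248, -0.02704348,
        0.99629609, -0.02001938]), 'qd': array([ 8.80167549e-04, -5.11311359e-04, -5.67691955e-04, -5.46458653e-04,
       -2.10232491e-06,  8.45657559e-04, -8.82111916e-06]), 'tau': array([ 1.76813792e-04, -5.63396752e+01,  1.22621287e+00, -1.93447226e+01,
        1.09661461e-02,  1.02266928e-02,  1.36849030e-05]), 'eef_pos': array([292.76120272, 579.62077108, 230.37843414]), 'tool_rot': array([-3.13966342e+00, -2.75514943e-05,  2.67377101e+00]), 'force': array([-0.8077648 ,  0.22295132, -0.21129371]), 'torque': array([ 0.03595414,  0.01061571, -0.00621946]), 'gripper_force': 0.0, 'width': 85.3884369054663}
scene {'fx': 394.20132574940766, 'fy': 394.20132574940766, 'cx': 279.42714917313873, 'cy': 215.15697509349954, 'k1': -0.00741857323193101, 'rvec': array([ 1.72591054, -1.08415357,  0.71980472]), 'tvec': array([-412.76894294,  225.16248584,  556.09751775])}
top {'fx': 407.72636020362205, 'fy': 407.72636020362205, 'cx': 279.6077857199203, 'cy': 206.48675459970667, 'k1': -0.03917669594840293, 'rvec': array([ 2.05748952, -2.16648429,  0.23851839]), 'tvec': array([-223.50516668,  526.92922408,  822.2624566 ])}
{'fx': 298.89000654820063, 'fy': 298.89000654820063, 'cx': 280.15108235563304, 'cy': 207.91894018842527, 'k1': -0.011282401258960555, 'hand_eye': array([[ 3.52374837e-05, -9.61234215e-01, -2.75733174e-01,
         6.99956439e+01],
       [ 9.99999604e-01,  2.78992673e-04, -8.44801624e-04,
        -1.03366989e-01],
       [ 8.88979761e-04, -2.75733035e-01,  9.61233844e-01,
        -1.42567680e+02],
       [ 0.00000000e+00,  0.00000000e+00,  0.00000000e+00,
         1.00000000e+00]])}
```

View pics/scene0.png

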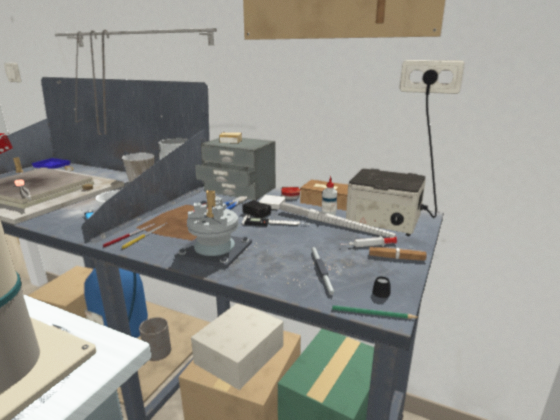

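View pics/top0.png

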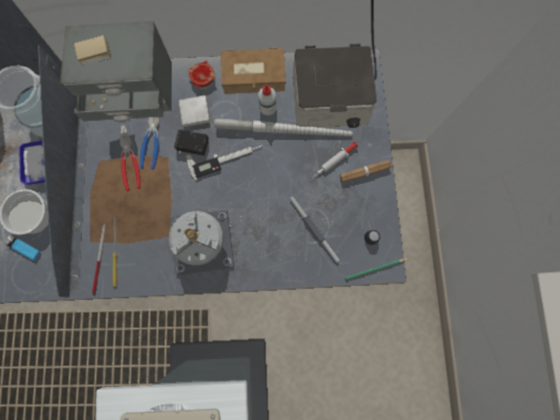

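The scene view shows the chuck near (213,240) and the bar near (322,270). In the top view the chuck cap is near (196,238), the plate corners are near (177,267), (231,267), (225,214), and the bar ends are at (294,199) and (338,262).

```bash
cat > h.py <<'E'
import numpy as np, cv2
from cell import ctrl
from scipy.spatial.transform import Rotation as R
def ray(name,uv,pose=None):
    c=ctrl.calibration(name)
    d=np.array([(uv[0]-c["cx"])/c["fx"],(uv[1]-c["cy"])/c["fy"]]); s=d.copy()
    for _ in range(9): s=d/(1+c["k1"]*(s@s))
    v=np.r_[s,1]
    if name=="wrist":
        p,r=pose; H=c["hand_eye"]; Rt=R.from_euler("xyz",r).as_matrix()
        return p+Rt@H[:3,3], Rt@H[:3,:3]@v
    M=cv2.Rodrigues(c["rvec"])[0]
    return -M.T@c["tvec"], M.T@v
def at(name,uv,z,pose=None):
    o,d=ray(name,uv,pose); return o+d*(z-o[2])/d[2]
def proj(name,P,pose=None):
    c=ctrl.calibration(name)
    if name=="wrist":
        p,r=pose; H=c["hand_eye"]; Rt=R.from_euler("xyz",r).as_matrix()
        q=H[:3,:3].T@(Rt.T@(np.array(P)-p)-H[:3,3])
    else: q=cv2.Rodrigues(c["rvec"])[0]@np.array(P)+c["tvec"]
    s=q[:2]/q[2]; s=s*(1+c["k1"]*s@s); return s*c["fx"]+[c["cx"],c["cy"]]
E
python3 - <<'E'
from h import *
np.set_printoptions(precision=1,suppress=True)
print(ray("top",(280,207))[0])
for uv in [(294,199),(338,262),(305,215),(325,243)]: print(at("top",uv,7))
for uv in [(177,267),(231,267),(225,214)]: print(at("top",uv,10))
print(at("top",(196,238),75), at("top",(400,285),0),at("top",(80,285),0))
im=cv2.imread("pics/top0.png")
a=cv2.resize(im[190:290,150:250],(400,400),interpolation=cv2.INTER_CUBIC)
b=cv2.resize(im[185:285,270:370],(400,400),interpolation=cv2.INTER_CUBIC)
cv2.imwrite("pics/c1.png",np.hstack([a,b]))
E
```

```text
[ 327.7 -236.5  916.7]
[ 541.5 -285.1    7. ]
[ 392.9 -374.2    7. ]
[ 502.9 -307.8    7. ]
[ 436.8 -348.5    7. ]
[399.9 -17.6  10. ]
[ 394.  -136.9   10. ]
[ 513.9 -126.6   10. ]
[452.7 -72.9  75. ] [ 335.2 -509.2    0. ] [371.1 202.    0. ]
```

View pics/c1.png

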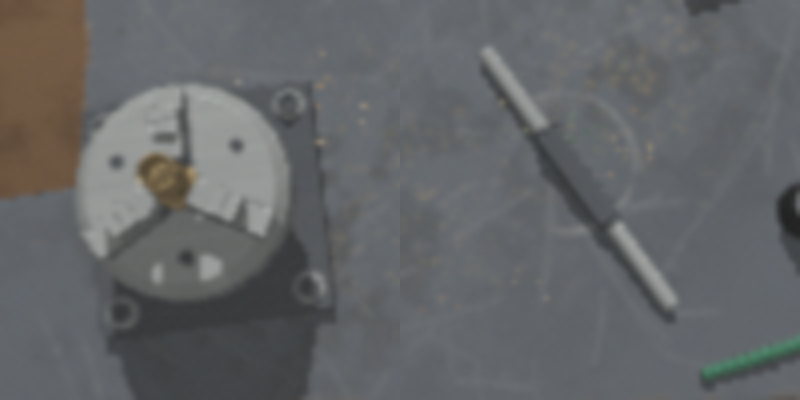

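```bash
cat >> h.py <<'E'
np.set_printoptions(precision=2,suppress=True)
def delta(p,yaw=None):
    s=ctrl.read_state(); Rt=R.from_euler("xyz",s["tool_rot"])
    d=Rt.inv().apply(np.array(p)-s["eef_pos"])
    rv=(Rt.inv()*R.from_euler("xyz",[np.pi,0,yaw])).as_rotvec() if yaw is not None else None
    print("clock %.2f"%s["clock"],"tool delta",d,"rot",rv,"F",s["force"],"w",s["width"])
E
python3 - <<'E'
from h import *
print("scene cam",ray("scene",(280,207))[0])
e=[at("top",u,7) for u in [(291.7,197),(338,262.5),(306.3,217),(322.5,240.5)]]
print(*e,"len",np.linalg.norm(e[0]-e[1]),np.linalg.norm(e[2]-e[3]),"mid",(e[2]+e[3])/2,(e[0]+e[1])/2,"ang",np.arctan2(*(e[0]-e[1])[1::-1]))
c=[at("top",u,10) for u in [(177.5,277.5),(233.7,270),(228,211)]]
print(*c,"sides",np.linalg.norm(c[0]-c[1]),np.linalg.norm(c[1]-c[2]),"ctr",(c[0]+c[2])/2,"yaw",np.arctan2(*(c[2]-c[1])[1::-1]),np.arctan2(*(c[0]-c[1])[1::-1])-np.pi/2)
for z in(60,86): print("cap",at("top",(195.5,237.5),z))
for n,u in [("box",(190,142)),("vernier tip",(262,148)),("vernier",(205,168)),("pliers",(136,188)),("plier2",(145,166)),("box near edge",(190,153))]: print(n,at("top",u,10))
delta([500,-320,280]); delta([467,-330,200],0.54)
E
```

```text
scene cam [-203.92 -558.48  420.53]
[ 546.5  -280.08    7.  ] [ 391.81 -374.15    7.  ] [ 498.15 -310.49    7.  ] [ 442.67 -343.32    7.  ] len 181.04654031939484 64.46046182096848 mid [ 470.41 -326.9     7.  ] [ 469.16 -327.11    7.  ] ang 0.5463366794745949
[376.91 -18.67  10.  ] [ 387.13 -142.67   10.  ] [ 520.51 -133.56   10.  ] sides 124.41376962499771 133.6911993373855 ctr [448.71 -76.12  10.  ] yaw 0.06815722630253233 0.0822077683128748
cap [456.09 -68.98  60.  ]
cap [452.2  -74.06  86.  ]
box [691.5  -47.88  10.  ]
vernier tip [ 667.69 -217.13   10.  ]
vernier [625.36 -82.61  10.  ]
pliers [585.5  77.4  10. ]
plier2 [637.63  57.58  10.  ]
box near edge [664.05 -47.81  10.  ]
clock 0.10 tool delta [-590.59 -709.71  -48.29] rot None F [0.78 0.31 0.12] w 85.34414662512168
clock 0.10 tool delta [-565.64 -733.38   31.75] rot [-0.    0.    2.13] F [0.78 0.31 0.12] w 85.34414662512168
```

The rows are not in the units I measure in: shifts go in shares of 30 cm and turns go in shares of 90 degrees. I convert before sending: -35 mm / 300 = -0.1167, -29 mm / 300 = -0.0967.

```bash
echo '{"ticks":[[-0.0967,-0.1167,-0.0133,0,0,0,60],[-0.0967,-0.1167,-0.0133,0,0,0,60],[-0.0967,-0.1167,-0.0133,0,0,0,60],[-0.0967,-0.1167,-0.0133,0,0,0,60],[-0.0967,-0.1167,-0.0133,0,0,0,60],[-0.0967,-0.1167,-0.0133,0,0,0,60],[-0.0967,-0.1167,-0.0133,0,0,0,60],[-0.0967,-0.1167,-0.0133,0,0,0,60],[-0.0967,-0.1167,-0.0133,0,0,0,60],[-0.0967,-0.1167,-0.0133,0,0,0,60]]}' | python3 nudge.py; echo '{"ticks":[[-0.0967,-0.1167,0,0,0,0,60],[-0.0967,-0.1167,0,0,0,0,60],[-0.0967,-0.1167,0,0,0,0,60],[-0.0967,-0.1167,0,0,0,0,60],[-0.0967,-0.1167,0,0,0,0,60],[-0.0967,-0.1167,0,0,0,0,60],[-0.0967,-0.1167,0,0,0,0,60],[-0.0967,-0.1167,0,0,0,0,60],[-0.0967,-0.1167,0,0,0,0,60],[-0.0967,-0.1167,0,0,0,0,60]]}' | python3 nudge.py; echo '{"ticks":[[0,0,0,0,0,0.0955,60],[0,0,0,0,0,0.0955,60],[0,0,0,0,0,0.0955,60],[0,0,0,0,0,0.0955,60],[0,0,0,0,0,0.0955,60],[0,0,0,0,0,0.0955,60],[0,0,0,0,0,0.0955,60]]}' | python3 nudge.py;echo '{"ticks":[[0,0,0,0,0,0.0955,60],[0,0,0,0,0,0.0955,60],[0,0,0,0,0,0.0955,60],[0,0,0,0,0,0.0955,60],[0,0,0,0,0,0.0955,60],[0,0,0,0,0,0.0955,60],[0,0,0,0,0,0.0955,60]]}' | python3 nudge.py
python3 -c "
from h import *
delta([470,-327,150],0.545); print(ctrl.read_state()['qpos'])"
```

```text
clock: 1.1
eef_pos: [394.0, 135.2, 271.4]
tool_rot: [3.142, -0.0, 2.674]
force: [1.2, -0.0, 0.0]
width: 60.0
gripper_force: 0.0
clock: 2.1
eef_pos: [495.1, -307.7, 270.9]
tool_rot: [3.141, -0.001, 2.674]
force: [0.5, -0.0, -0.3]
width: 60.2
gripper_force: 0.0
clock: 2.8
eef_pos: [494.9, -305.8, 270.9]
tool_rot: [-3.141, -0.001, 1.618]
force: [-0.6, 0.5, -0.2]
width: 59.8
gripper_force: 0.0
clock: 3.5
eef_pos: [495.0, -305.8, 270.9]
tool_rot: [-3.141, 0.0, 0.568]
force: [-0.5, -0.7, 0.4]
width: 60.0
gripper_force: 0.0
clock 3.50 tool delta [-32.44   4.58 120.9 ] rot [-0.    0.    0.02] F [-0.45 -0.71  0.45] w 60.000068675474004
[ 0.    0.61  0.84  1.68 -0.51  1.08 -0.01]
```

Converted, 41 mm / 300 = 0.1367, 40 mm / 300 = 0.1333, 0.02 rad / 1.5708 = 0.0127.

```bash
echo '{"ticks":[[-0.0333,0.005,0.1333,0,0,0.0127,60],[-0.0367,0.005,0.1333,0,0,0,60],[-0.0367,0.005,0.1367,0,0,0,60],[0,0,0,0,0,0,60]]}' | python3 nudge.py
python3 - <<'E'
from h import *
s=ctrl.read_state(); im=ctrl.get_image("wrist"); cv2.imwrite("pics/w1.png",im)
pose=(s["eef_pos"],s["tool_rot"]); print(pose, s["qpos"])
for P in [(546.5,-280,7),(391.8,-374,7),(470,-327,7)]: print(proj("wrist",P,pose))
np.save("w1.npy",np.r_[pose])
E
```

```text
clock: 3.9
eef_pos: [466.3, -325.0, 145.7]
tool_rot: [-3.132, 0.005, 0.551]
force: [0.0, 0.1, 0.3]
width: 60.2
gripper_force: 0.0
(array([ 466.29, -324.98,  145.75]), array([-3.13,  0.  ,  0.55])) [ 0.12  0.74  0.72  1.84 -0.65  0.83  0.16]
[285.66  95.35]
[283.89 278.43]
[285.16 194.17]
```

View pics/w1.png

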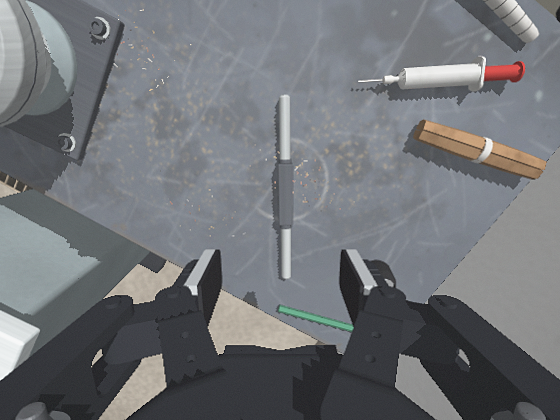

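The wrist view shows the bar from (285,95) to (286,279), with its grip from 160 to 229. That agrees with the top-view measurement. The chuck plate corners are at (124,20) and (80,163).

Run:
```python
from h import *
p=np.load("w1.npy"); pose=(p[0],p[1])
W=lambda u,z:at("wrist",u,z,pose)
a,b=W((285,96),9),W((286.3,278),9); print(a,b,np.linalg.norm(a-b),(a+b)/2,np.arctan2(*(a-b)[1::-1])); g=(W((285.5,160),14)+W((286,229),14))/2; print("grip",g)
c,d=W((124,20),10),W((80,163),10); print(c,d,np.linalg.norm(c-d),np.arctan2(*(c-d)[1::-1]))
u=(c-d)/np.linalg.norm(c-d); n=np.array([-u[1],u[0],0]); print("chuck",(c+d)/2+65*n)
s=ctrl.read_state();print(s["eef_pos"],s["tool_rot"])
delta([469,-326.5,3],.542)
```

```text
Traceback (most recent call last):
  File "h.py", line 15, in at
    o,d=ray(name,uv,pose); return o+d*(z-o[2])/d[2]
        ~~~^^^^^^^^^^^^^^
  File "h.py", line 10, in ray
    p,r=pose; H=c["hand_eye"]; Rt=R.from_euler("xyz",r).as_matrix()
                                  ~~~~~~~~~~~~^^^^^^^^^
  File "scipy/spatial/transform/_rotation.pyx", line 1428, in scipy.spatial.transform._rotation.Rotation.from_euler
  File "scipy/spatial/transform/_rotation.pyx", line 541, in scipy.spatial.transform._rotation._format_angles
ValueError: Expected `angles` to be at most 2-dimensional with width equal to number of axes specified, got () for shape
```

Run:
```python
from h import *
p=np.load("w1.npy"); pose=(p[:3],p[3:])
W=lambda u,z:at("wrist",u,z,pose)
a,b=W((285,96),9),W((286.3,278),9); print(a,b,np.linalg.norm(a-b),(a+b)/2,np.arctan2(*(a-b)[1::-1])); g=(W((285.5,160),14)+W((286,229),14))/2; print("grip",g)
c,d=W((124,20),10),W((80,163),10); print(c,d,np.linalg.norm(c-d),np.arctan2(*(c-d)[1::-1]))
u=(c-d)/np.linalg.norm(c-d); n=np.array([-u[1],u[0],0]); print("chuck",(c+d)/2+65*n)
s=ctrl.read_state();print(s["eef_pos"],s["tool_rot"])
delta([469,-326.5,3],.542)
```

```text
[ 545.6  -279.86    9.  ] [ 394.52 -375.27    9.  ] 178.6876408602088 [ 470.06 -327.57    9.  ] 0.5632723563825303
grip [ 470.5  -327.29   14.  ]
[ 526.49 -134.99   10.  ] [ 395.   -146.81   10.  ] 132.02160875367915 0.08969146531830936
chuck [454.92 -76.16  10.  ]
[ 468.61 -326.11  148.56] [-3.14  0.    0.55]
clock 3.95 tool delta [  0.47   1.27 145.56] rot [-0.    0.    0.01] F [ 0.08 -0.73  0.85] w 59.98452771417973
```

Converted, 45 mm / 300 = 0.15, 40 mm / 300 = 0.1333, -0.01 rad / 1.5708 = -0.0064.

```bash
echo '{"ticks":[[0.0017,0.0033,0.15,0,0,-0.0064,60],[0.0017,0.0033,0.15,0,0,0,60],[0,0,0.1333,0,0,0,50],[0,0,0,0,0,0,40],[0,0,0,0,0,0,30]]}' | python3 nudge.py
python3 -c "
from h import *
delta([470,-327.2,3],.55)"
```

```text
clock: 4.45
eef_pos: [473.7, -329.0, 22.2]
tool_rot: [3.139, -0.001, 0.564]
force: [1.0, 1.0, -0.0]
width: 30.1
gripper_force: 0.0
clock 4.45 tool delta [-2.2  -3.52 19.15] rot [ 0.   -0.    0.01] F [ 0.97  1.02 -0.04] w 30.108195903111728
```

Converted, 10 mm / 300 = 0.0333, 9 mm / 300 = 0.03, 0.01 rad / 1.5708 = 0.0064.

```bash
echo '{"ticks":[[-0.0067,-0.0117,0.0333,0,0,0.0064,30],[0,0,0.03,0,0,0,30],[0,0,0,0,0,0,30]]}' | python3 nudge.py
python3 -c "
from h import *
delta([470,-327.2,3],.55)"
```

```text
clock: 4.75
eef_pos: [468.9, -325.8, 1.4]
tool_rot: [-3.141, -0.001, 0.554]
force: [-0.2, -0.6, -0.5]
width: 30.0
gripper_force: 0.0
clock 4.75 tool delta [ 0.2   1.79 -1.6 ] rot [-0. -0.  0.] F [-0.2  -0.63 -0.51] w 30.00673477909973
```

Converted, -1 mm / 300 = -0.0033.

```bash
echo '{"ticks":[[0,0.0033,-0.0033,0,0,0,5],[0,0,0,0,0,0,5],[0,0,0,0,0,0,5],[0,0,0,0,0,0,5]]}' | python3 nudge.py; echo '{"ticks":[[0,0,-0.0667,0,0,0,5],[0,0,-0.1,0,0,0,5],[0,0,-0.1333,0,0,0,5],[0,0,-0.1333,0,0,0,5],[0,0,-0.1333,0,0,0,5],[0,0,0,0,0,0,5],[0,0,0,0,0,0,5]]}' | python3 nudge.py
python3 -c "
from h import *
delta([470,-327.2,3],.55); print(ctrl.read_state()['torque'])"
```

```text
clock: 5.15
eef_pos: [469.7, -327.5, 3.1]
tool_rot: [3.141, -0.001, 0.554]
force: [-0.5, 1.1, 6.7]
width: 12.1
gripper_force: 60.0
clock: 5.85
eef_pos: [469.6, -326.9, 172.8]
tool_rot: [3.141, -0.001, 0.554]
force: [-0.4, 0.2, -1.0]
width: 12.1
gripper_force: 59.2
clock 5.85 tool delta [ -0.02   0.27 169.81] rot [ 0. -0.  0.] F [-0.38  0.19 -0.99] w 12.14328502786857
[ 0.02 -0.05  0.04]
```

```bash
python3 -c "
from h import *
delta([596,-137,172],-.42)"
```

```text
clock 5.85 tool delta [207.4  -94.99   0.93] rot [ 0.   -0.    0.97] F [-0.38  0.19 -0.99] w 12.14328502786857
```

Converted, 35 mm / 300 = 0.1167, 32 mm / 300 = 0.1067, 0.14 rad / 1.5708 = 0.0891.

```bash
echo '{"ticks":[[0.1167,-0.0533,0,0,0,0,5],[0.1167,-0.0533,0,0,0,0,5],[0.1167,-0.0533,0,0,0,0,5],[0.1167,-0.0533,0,0,0,0,5],[0.1167,-0.0533,0,0,0,0,5],[0.1067,-0.05,0,0,0,0.0891,5],[0,0,0,0,0,0.0891,5],[0,0,0,0,0,0.0891,5],[0,0,0,0,0,0.0891,5],[0,0,0,0,0,0.0891,5],[0,0,0,0,0,0.0891,5],[0,0,0,0,0,0.0828,5]]}' | python3 nudge.py; echo '{"ticks":[[0,0,0,0,0,0,5],[0,0,0,0,0,0,5],[0,0,0,0,0,0,5]]}' | python3 nudge.py
python3 - <<'E'
from h import *
s=ctrl.read_state(); im=ctrl.get_image("wrist"); cv2.imwrite("pics/w2.png",im)
pose=(s["eef_pos"],s["tool_rot"]); print(pose, s["qpos"])
np.save("w2.npy",np.r_[pose])
for P in [(453,-74,86),(453,-74,10)]: print(proj("wrist",P,pose))
E
```

```text
clock: 7.05
eef_pos: [594.2, -136.8, 170.0]
tool_rot: [3.141, 0.004, -0.422]
force: [0.2, -0.3, -1.4]
width: 12.4
gripper_force: 59.2
clock: 7.35
eef_pos: [595.0, -137.3, 171.6]
tool_rot: [3.142, 0.001, -0.414]
force: [-0.4, -0.6, -0.8]
width: 12.0
gripper_force: 59.2
(array([ 594.98, -137.31,  171.56]), array([ 3.14,  0.  , -0.41])) [-0.37  0.88  1.03  1.71 -0.85  1.07 -1.04]
[278.96 370.29]
[279.15 319.36]
```

View pics/w2.png

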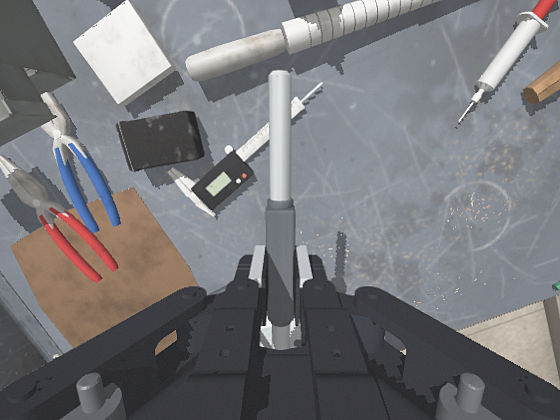

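The wrist view shows the bar straight ahead with its end at (280,72). The black box spans (120,120) to (203,165). The chuck is hidden under the hand.

Run:
```python
from h import *
p=np.load("w2.npy"); pose=(p[:3],p[3:]); p1=np.load("w1.npy"); pose1=(p1[:3],p1[3:])
def tri(a,b):
    (o1,d1),(o2,d2)=a,b
    A=np.c_[d1,-d2]; t=np.linalg.lstsq(A,o2-o1,rcond=None)[0]; q1,q2=o1+t[0]*d1,o2+t[1]*d2
    return (q1+q2)/2,np.linalg.norm(q1-q2)
for u,v in [((118,123),(179,131)),((192,110),(209,135)),((203,155),(206,154)),((130,168),(176,151))]:
    print("box",tri(ray("wrist",u,pose),ray("top",v)))
Rt=R.from_euler("xyz",pose[1]).as_matrix(); print("bar end expected px",proj("wrist",pose[0]+Rt@[90,0,-4],pose))
# bolts: top view
B=[at("top",(150+x/4,190+y/4),13) for x,y in [(122,312),(288,104),(310,286)]]
print(*B,"ctr",(B[0]+B[1])/2)
b=[at("wrist",u,13,pose1) for u in [(100,28),(66,144)]]; print("w1 bolts",*b)
u=(b[0]-b[1]);L=np.linalg.norm(u);u/=L; n=np.array([-u[1],u[0],0]);print(L,"ctr",(b[0]+b[1])/2+L/2*n, np.arctan2(u[1],u[0]))
```

```text
box (array([721.29, -21.15,  10.91]), np.float64(2.2538073215266823))
box (array([701.88, -94.91,  21.62]), np.float64(0.11783202292267547))
box (array([660.38, -83.52,   9.73]), np.float64(3.6987820061202674))
box (array([676.37,  -9.69,   5.72]), np.float64(10.510866022822185))
bar end expected px [279.62  73.78]
[397.12 -26.05  13.  ] [ 509.04 -120.07   13.  ] [ 406.21 -129.86   13.  ] ctr [453.08 -73.06  13.  ]
w1 bolts [ 511.11 -121.94   13.  ] [ 406.49 -131.07   13.  ]
105.01236126142959 ctr [454.23 -74.19  13.  ] 0.0870463589768623
```

Converted, 50 mm / 300 = 0.1667, 40 mm / 300 = 0.1333.

```bash
echo '{"ticks":[[0,0,0.1333,0,0,0,5],[0,0,0.1667,0,0,0,5],[0,0,0.1317,0,0,0,5],[0,0,0,0,0,0,5],[0,0,0,0,0,0,5],[0,0,0,0,0,0,5]]}' | python3 nudge.py
cat >> h.py <<'E'
C=np.array([453.7,-73.6]); Y=0.09
def pol(psi=None,r=None):
    s=ctrl.read_state(); d=s["eef_pos"][:2]-C; yaw=s["tool_rot"][2]; rr=np.hypot(*d); az=np.arctan2(d[1],d[0])
    f=s["force"]; er=d/rr; et=np.array([-er[1],er[0]])
    end=s["eef_pos"][:2]-90*np.array([np.cos(yaw),np.sin(yaw)])-C
    print("t %.2f r %.1f az %.3f yaw %.3f z %.1f Fr %.1f Ft %.1f Fz %.1f end r %.1f (%.1f,%.1f) w %.1f T"%(s["clock"],rr,az,yaw,s["eef_pos"][2],f[:2]@er,f[:2]@et,f[2],np.hypot(*end),*end,s["width"]),s["torque"])
    if psi is not None: delta([*(C+r*np.array([np.cos(psi),np.sin(psi)])),42],psi)
E
python3 -c "
from h import *
pol(-.41,132)"
```

```text
clock: 8.0
eef_pos: [596.9, -138.7, 45.3]
tool_rot: [3.141, -0.004, -0.416]
force: [-0.0, 0.1, -0.4]
width: 12.2
gripper_force: 59.2
t 8.00 r 157.3 az -0.427 yaw -0.416 z 45.3 Fr -0.1 Ft 0.1 Fz -0.4 end r 67.3 (60.9,-28.7) w 12.2 T [-0.01 -0.   -0.04]
clock 8.00 tool delta [-25.29  -2.47   3.23] rot [ 0.   -0.   -0.01] F [-0.04  0.14 -0.44] w 12.16884078877397
```

Converted, -8 mm / 300 = -0.0267, -2.5 mm / 300 = -0.0083.

```bash
echo '{"ticks":[[-0.0267,-0.0083,0.01,0,0,0,5],[-0.0267,0,0,0,0,0,5],[-0.02,0,0,0,0,0,5],[-0.01,0,0,0,0,0,5],[0,0,0,0,0,0,5]]}' | python3 nudge.py
python3 -c "
from h import *
pol(-.41,128)"; echo '{"ticks":[[-0.0067,0,0,0,0,0,5],[-0.0067,0,0,0,0,0,5]]}' | python3 nudge.py
python3 -c "
from h import *
pol(-.41,128)"; echo '{"ticks":[[-0.0067,0,0,0,0,0,5],[-0.0067,0,0,0,0,0,5]]}' | python3 nudge.py
python3 -c "
from h import *
pol(-.41,128)"
```

```text
clock: 8.5
eef_pos: [573.1, -124.6, 40.1]
tool_rot: [-3.141, 0.0, -0.416]
force: [-0.1, 0.1, -1.5]
width: 12.3
gripper_force: 59.2
t 8.50 r 129.9 az -0.404 yaw -0.416 z 40.1 Fr -0.2 Ft 0.0 Fz -1.5 end r 39.9 (37.1,-14.6) w 12.3 T [-0.06 -0.03 -0.01]
clock 8.50 tool delta [-1.88  0.83 -1.88] rot [-0.    0.   -0.01] F [-0.13  0.07 -1.48] w 12.294795398419238
clock: 8.7
eef_pos: [570.3, -123.8, 39.9]
tool_rot: [3.141, -0.001, -0.416]
force: [3.8, -2.6, -1.3]
width: 12.1
gripper_force: 59.2
t 8.70 r 127.0 az -0.406 yaw -0.416 z 39.9 Fr 4.6 Ft -0.9 Fz -1.3 end r 37.0 (34.3,-13.8) w 12.1 T [-0.3  -0.93 -0.  ]
clock 8.70 tool delta [ 1.03  0.47 -2.11] rot [ 0.   -0.   -0.01] F [ 3.84 -2.6  -1.28] w 12.107339966200282
clock: 8.9
eef_pos: [570.2, -123.8, 40.9]
tool_rot: [3.14, -0.009, -0.417]
force: [9.0, -2.9, -0.6]
width: 12.2
gripper_force: 59.1
t 8.90 r 126.8 az -0.407 yaw -0.417 z 40.9 Fr 9.4 Ft 0.9 Fz -0.6 end r 36.8 (34.2,-13.8) w 12.2 T [-0.85 -2.16 -0.03]
clock 8.90 tool delta [ 1.18  0.35 -1.06] rot [ 0.   -0.01 -0.01] F [ 8.99 -2.92 -0.62] w 12.212239909386218
```

Converted, -5 mm / 300 = -0.0167, -1 mm / 300 = -0.0033, -0.04 rad / 1.5708 = -0.0255.

```bash
echo '{"ticks":[[0.0017,-0.0167,-0.0033,0,0,-0.0255,5],[0,-0.0167,0,0,0,-0.0255,5],[-0.0003,-0.0167,0,0,0,-0.0255,5],[-0.0003,-0.0167,0,0,0,-0.0255,5],[-0.0003,-0.0167,0,0,0,-0.0255,5]]}' | python3 nudge.py >/dev/null
python3 -c "
from h import *
pol()"; echo '{"ticks":[[-0.0003,-0.0167,0,0,0,-0.0255,5],[-0.0003,-0.0167,0,0,0,-0.0255,5],[-0.0003,-0.0167,0,0,0,-0.0255,5],[-0.0003,-0.0167,0,0,0,-0.0255,5]]}' | python3 nudge.py>/dev/null
python3 -c "
from h import *
pol()"
```

```text
t 9.40 r 127.2 az -0.215 yaw -0.215 z 41.9 Fr 7.0 Ft -2.8 Fz -1.6 end r 37.2 (36.3,-8.0) w 12.0 T [-0.75 -1.34  0.19]
t 9.80 r 126.8 az -0.051 yaw -0.054 z 41.8 Fr 4.7 Ft -1.4 Fz -0.3 end r 36.8 (36.8,-1.6) w 12.4 T [-0.44 -1.05  0.17]
```

Converted, -5 mm / 300 = -0.0167, -0.6 mm / 300 = -0.002, -0.04 rad / 1.5708 = -0.0255.

```bash
for i in 1; do echo '{"ticks":[[-0.002,-0.0167,0,0,0,-0.0255,5],[-0.0013,-0.0167,0,0,0,-0.0255,5],[-0.0007,-0.0167,0,0,0,-0.0255,5],[-0.0007,-0.0167,0,0,0,-0.0255,5]]}' | python3 nudge.py >/dev/null
python3 -c "
from h import *
pol()"; done; echo '{"ticks":[[-0.0007,-0.0167,0,0,0,-0.0255,5],[-0.0007,-0.0167,0,0,0,-0.0255,5],[-0.0007,-0.0167,0,0,0,-0.0255,5]]}' | python3 nudge.py>/dev/null
python3 -c "
from h import *
pol()"
```

```text
t 10.20 r 122.5 az 0.117 yaw 0.107 z 40.7 Fr -0.9 Ft -3.5 Fz -2.1 end r 32.6 (32.2,4.7) w 12.4 T [-0.82 -0.06  0.32]
t 10.50 r 122.9 az 0.216 yaw 0.227 z 41.3 Fr -0.1 Ft -8.8 Fz -0.8 end r 32.9 (32.4,6.1) w 12.0 T [-1.89 -0.31  0.76]
```

Converted, 4 mm / 300 = 0.0133, 3 mm / 300 = 0.01, 0.03 rad / 1.5708 = 0.0191.

```bash
echo '{"ticks":[[0,0.0133,0,0,0,0.0191,5],[0,0.01,0,0,0,0.0127,5],[-0.0067,0,0,0,0,0,5],[-0.0067,0,0,0,0,0,5],[0,0,0,0,0,0,5]]}' | python3 nudge.py >/dev/null
python3 -c "
from h import *
pol()"; echo '{"ticks":[[-0.0067,0,0,0,0,0,5],[-0.0067,0,0,0,0,0,5],[-0.0067,0,0,0,0,0,5]]}' | python3 nudge.py>/dev/null
python3 -c "
from h import *
pol()"
```

```text
t 11.00 r 119.4 az 0.177 yaw 0.175 z 41.2 Fr 1.1 Ft -6.0 Fz -1.6 end r 29.4 (28.9,5.4) w 12.7 T [-1.19 -0.44  0.46]
t 11.30 r 114.1 az 0.177 yaw 0.175 z 41.4 Fr 2.2 Ft -5.0 Fz -1.2 end r 24.1 (23.7,4.4) w 12.0 T [-1.17 -0.7   0.47]
```

Converted, 4.5 mm / 300 = 0.015, 4 mm / 300 = 0.0133, 0.04 rad / 1.5708 = 0.0255.

```bash
echo '{"ticks":[[-0.005,0.0067,0,0,0,0,5],[-0.0003,0.0133,0,0,0,0.0255,5],[-0.0003,0.015,0,0,0,0.0255,5],[-0.0003,0.015,0,0,0,0.0255,5],[-0.0003,0.015,0,0,0,0.0255,5]]}' | python3 nudge.py >/dev/null
python3 -c "
from h import *
pol()"; echo '{"ticks":[[-0.0003,0.015,0,0,0,0.0255,5],[-0.0003,0.015,0,0,0,0.0255,5],[-0.0003,0.015,0,0,0,0.0255,5]]}' | python3 nudge.py>/dev/null
python3 -c "
from h import *
pol()"
```

```text
t 11.80 r 111.0 az 0.025 yaw 0.010 z 40.4 Fr 0.5 Ft 2.4 Fz -0.8 end r 21.0 (20.9,1.9) w 12.2 T [ 0.55 -0.08 -0.26]
t 12.10 r 111.2 az -0.070 yaw -0.109 z 40.2 Fr 1.0 Ft 8.1 Fz -0.0 end r 21.5 (21.4,2.0) w 11.9 T [ 1.86 -0.28 -0.61]
```

Converted, 5 mm / 300 = 0.0167, 4.5 mm / 300 = 0.015, 0.04 rad / 1.5708 = 0.0255.

```bash
for k in 1; do echo '{"ticks":[[-0.0003,0.0167,0,0,0,0.0255,5],[-0.0003,0.0167,0,0,0,0.0255,5],[-0.0003,0.015,0,0,0,0.0255,5]]}' | python3 nudge.py >/dev/null
python3 -c "
from h import *
pol()"; echo '{"ticks":[[-0.0003,0.0167,0,0,0,0.0255,5],[-0.0003,0.015,0,0,0,0.0255,5],[-0.0003,0.015,0,0,0,0.0255,5]]}' | python3 nudge.py>/dev/null
python3 -c "
from h import *
pol()"; done
```

```text
t 12.40 r 111.0 az -0.197 yaw -0.229 z 40.2 Fr -0.1 Ft 9.9 Fz -0.6 end r 21.3 (21.2,-1.3) w 12.2 T [ 1.84 -0.42 -0.66]
t 12.70 r 110.9 az -0.321 yaw -0.349 z 40.2 Fr -0.1 Ft 9.1 Fz -0.4 end r 21.0 (20.6,-4.1) w 12.1 T [ 1.99 -0.57 -0.67]
```

Converted, 4.5 mm / 300 = 0.015, -0.1 mm / 300 = -0.0003, 0.04 rad / 1.5708 = 0.0255.

```bash
for k in 1; do echo '{"ticks":[[-0.0003,0.015,0,0,0,0.0255,5],[-0.0003,0.015,0,0,0,0.0255,5],[-0.0003,0.015,0,0,0,0.0255,5]]}' | python3 nudge.py >/dev/null
python3 -c "
from h import *
pol()"; echo '{"ticks":[[-0.0003,0.015,0,0,0,0.0255,5],[-0.0003,0.015,0,0,0,0.0255,5]]}' | python3 nudge.py>/dev/null
python3 -c "
from h import *
pol()"; done
```

```text
t 13.00 r 110.8 az -0.425 yaw -0.469 z 40.2 Fr -0.4 Ft 14.3 Fz -1.0 end r 21.3 (20.7,-4.9) w 12.3 T [ 2.74 -1.14 -1.02]
t 13.20 r 110.6 az -0.491 yaw -0.549 z 40.2 Fr -0.1 Ft 15.4 Fz -0.5 end r 21.4 (20.8,-5.2) w 12.4 T [ 3.21 -1.51 -1.22]
```

Converted, 5 mm / 300 = 0.0167, -0.1 mm / 300 = -0.0003, 0.03 rad / 1.5708 = 0.0191.

```bash
for k in 1; do echo '{"ticks":[[-0.0003,0.0167,0,0,0,0.0127,5],[-0.0003,0.0167,0,0,0,0.0191,5],[0,0,0,0,0,0,5]]}' | python3 nudge.py >/dev/null
python3 -c "
from h import *
pol()"; echo '{"ticks":[[-0.0003,0.0167,0,0,0,0.0191,5],[0,0,0,0,0,0,5]]}' | python3 nudge.py>/dev/null
python3 -c "
from h import *
pol()"; done
```

```text
t 13.50 r 110.2 az -0.576 yaw -0.598 z 40.2 Fr -1.8 Ft 16.9 Fz -0.8 end r 20.3 (18.0,-9.4) w 12.2 T [ 3.25 -1.69 -1.08]
t 13.70 r 110.0 az -0.609 yaw -0.627 z 40.1 Fr -2.0 Ft 18.2 Fz -2.2 end r 20.1 (17.4,-10.1) w 12.3 T [ 3.66 -1.98 -1.2 ]
```

Converted, 5 mm / 300 = 0.0167, 2 mm / 300 = 0.0067, 0.04 rad / 1.5708 = 0.0255.

```bash
for k in 1; do echo '{"ticks":[[0,0.0167,0,0,0,0.0255,5],[0,0.0067,0,0,0,0.0127,5],[0,0,0,0,0,0,5],[0,0,0,0,0,0,5]]}' | python3 nudge.py >/dev/null
python3 -c "
from h import *
pol()"; echo '{"ticks":[[0,0.01,0,0,0,0.0191,5],[0,0,0,0,0,0,5],[0,0,0,0,0,0,5]]}' | python3 nudge.py>/dev/null
python3 -c "
from h import *
pol()"; done
```

```text
t 14.10 r 109.8 az -0.656 yaw -0.685 z 40.0 Fr -3.7 Ft 22.0 Fz -1.8 end r 20.0 (17.3,-10.0) w 12.2 T [ 4.12 -2.33 -1.26]
t 14.40 r 109.6 az -0.680 yaw -0.715 z 40.0 Fr -4.4 Ft 21.8 Fz -1.8 end r 19.9 (17.3,-9.9) w 12.1 T [ 4.18 -2.41 -1.25]
```

Converted, -4 mm / 300 = -0.0133, -3 mm / 300 = -0.01, -0.02 rad / 1.5708 = -0.0127.

```bash
for k in 1; do echo '{"ticks":[[0,-0.0133,0,0,0,0,5],[0,-0.01,0,0,0,-0.0127,5],[0,0,0,0,0,0,5]]}' | python3 nudge.py >/dev/null
python3 -c "
from h import *
pol()"; done
python3 - <<'E'
from h import *
cv2.imwrite("pics/s2.png",cv2.resize(ctrl.get_image("scene")[140:290,130:330],(800,600),interpolation=cv2.INTER_CUBIC))
E
```

```text
t 14.70 r 110.4 az -0.646 yaw -0.695 z 40.0 Fr -3.3 Ft 14.6 Fz -1.3 end r 21.0 (19.0,-8.8) w 12.1 T [ 3.08 -1.55 -0.89]
```

View pics/s2.png

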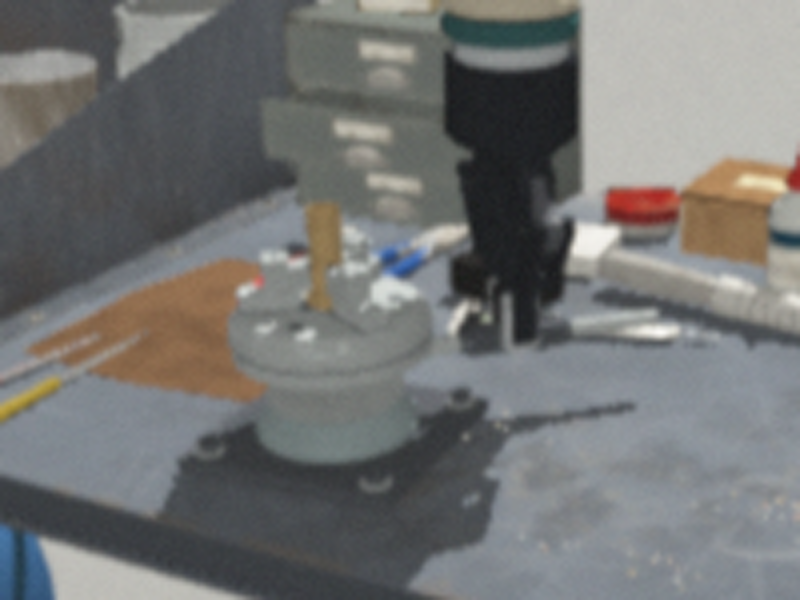

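The burner head stands upright between the jaws, at crop position (323,255). The hand is holding the bar on the far side. Next I unload the bar and draw it out.

Converted, -3 mm / 300 = -0.01, -2 mm / 300 = -0.0067, -0.01 rad / 1.5708 = -0.0064.

```bash
for k in 1; do echo '{"ticks":[[0,-0.01,0,0,0,0,5],[0,-0.0067,0,0,0,-0.0064,5],[0,0,0,0,0,0,5]]}' | python3 nudge.py >/dev/null
python3 -c "
from h import *
pol()";  echo '{"ticks":[[0,-0.0083,0,0,0,-0.0064,5],[0,0,0,0,0,0,5]]}' | python3 nudge.py >/dev/null
python3 -c "
from h import *
pol()"; done
```

```text
t 15.05 r 110.7 az -0.623 yaw -0.685 z 40.0 Fr -2.9 Ft 11.4 Fz -2.4 end r 21.6 (20.2,-7.6) w 12.3 T [ 2.36 -0.94 -0.66]
t 15.25 r 110.8 az -0.610 yaw -0.676 z 39.9 Fr -3.2 Ft 10.4 Fz -2.4 end r 21.8 (20.6,-7.2) w 12.2 T [ 2.07 -0.79 -0.52]
```

Converted, -2.5 mm / 300 = -0.0083, -1 mm / 300 = -0.0033, -0.02 rad / 1.5708 = -0.0127.

```bash
for k in 1; do echo '{"ticks":[[0,-0.0083,0,0,0,-0.0127,5],[0,-0.0033,0,0,0,-0.0064,5],[0,0,0,0,0,0,5]]}' | python3 nudge.py >/dev/null
python3 -c "
from h import *
pol()";  echo '{"ticks":[[0,-0.0067,0,0,0,-0.0064,5],[0,0,0,0,0,0,5]]}' | python3 nudge.py >/dev/null
python3 -c "
from h import *
pol()"; done
```

```text
t 15.55 r 111.2 az -0.585 yaw -0.646 z 40.0 Fr -2.0 Ft 8.4 Fz -2.0 end r 22.0 (20.8,-7.2) w 12.5 T [ 1.81 -0.59 -0.52]
t 15.75 r 111.3 az -0.573 yaw -0.636 z 40.0 Fr -2.7 Ft 7.1 Fz -1.5 end r 22.2 (21.1,-6.9) w 12.1 T [ 1.64 -0.43 -0.38]
```

Converted, -3 mm / 300 = -0.01, -2 mm / 300 = -0.0067, -0.01 rad / 1.5708 = -0.0064.

```bash
for k in 1; do echo '{"ticks":[[0,-0.01,0,0,0,-0.0064,5],[0,-0.0067,0,0,0,0,5],[0,0,0,0,0,0,5]]}' | python3 nudge.py >/dev/null
python3 -c "
from h import *
pol()";  echo '{"ticks":[[0.01,0,0,0,0,0,5],[0.01,0,0,0,0,0,5],[0,0,0,0,0,0,5]]}' | python3 nudge.py >/dev/null
python3 -c "
from h import *
pol()"; done
```

```text
t 16.05 r 113.7 az -0.537 yaw -0.627 z 40.6 Fr -0.2 Ft 5.8 Fz -2.1 end r 25.5 (24.9,-5.3) w 11.8 T [ 1.11 -0.94 -0.51]
t 16.35 r 119.7 az -0.543 yaw -0.628 z 40.6 Fr -0.2 Ft 7.3 Fz -1.6 end r 30.9 (29.6,-9.0) w 12.2 T [ 1.11 -0.78 -0.48]
```

The rows are not in the units I measure in: shifts go in shares of 30 cm and turns go in shares of 90 degrees. I convert before sending: 4 mm / 300 = 0.0133, -1.5 mm / 300 = -0.005.

```bash
for k in 1; do echo '{"ticks":[[0.0133,-0.005,0,0,0,0,5],[0.0133,0,0,0,0,0,5],[0.0133,0,0,0,0,0,5],[0.0133,0,0,0,0,0,5]]}' | python3 nudge.py >/dev/null
python3 -c "
from h import *
pol()";  echo '{"ticks":[[0.0267,0,0,0,0,0,5],[0.0267,0,0,0,0,0,5],[0.0267,0,0,0,0,0,5],[0,0,0,0,0,0,5]]}' | python3 nudge.py >/dev/null
python3 -c "
from h import *
pol()"; done
```

```text
t 16.75 r 136.3 az -0.573 yaw -0.627 z 40.9 Fr -0.6 Ft -1.1 Fz -0.7 end r 46.7 (41.7,-21.1) w 12.6 T [0.03 0.02 0.02]
t 17.15 r 161.4 az -0.577 yaw -0.626 z 40.9 Fr -0.3 Ft -0.0 Fz -0.9 end r 71.6 (62.4,-35.2) w 11.8 T [0.   0.02 0.05]
```

```bash
python3 -c "
from h import *
delta([490,-300,90])"
```

```text
clock 17.15 tool delta [  1.07 170.2  -49.02] rot None F [-0.25  0.13 -0.9 ] w 11.800044611388941
```

Converted, 40 mm / 300 = 0.1333, -30 mm / 300 = -0.1.

```bash
echo '{"ticks":[[0,0.0667,-0.0667,0,0,0,5],[0,0.1,-0.1,0,0,0,5],[0,0.1333,0,0,0,0,5],[0,0.1333,0,0,0,0,5],[0,0.1333,0,0,0,0,5],[0,0,0,0,0,0,5],[0,0,0,0,0,0,5],[0,0,0,0,0,0,5]]}' | python3 nudge.py
python3 - <<'E'
from h import *
s=ctrl.read_state(); im=ctrl.get_image("wrist"); cv2.imwrite("pics/w3.png",im)
pose=(s["eef_pos"],s["tool_rot"]);Rt=R.from_euler("xyz",pose[1]).as_matrix(); print("bar end expected px",proj("wrist",pose[0]+Rt@[90,0,-4],pose))
delta([490,-300,3.5])
E
```

```text
clock: 17.95
eef_pos: [488.9, -296.7, 90.5]
tool_rot: [-3.14, 0.001, -0.625]
force: [-0.5, 0.4, -1.1]
width: 12.1
gripper_force: 59.4
bar end expected px [279.63  73.9 ]
clock 18.00 tool delta [ 2.83  2.48 86.94] rot None F [ 0.75  0.   -2.06] w 12.0611918073442
```

View pics/w3.png

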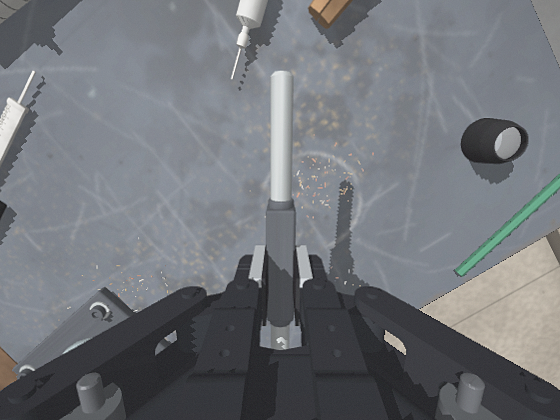

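The bar is still straight in the grip, with its end at (282,72) against an expected (280,74), and the bench below it is free. I lower it to the table.

Converted, 30 mm / 300 = 0.1, 18 mm / 300 = 0.06.

```bash
echo '{"ticks":[[0,0,0.1,0,0,0,5],[0,0,0.1,0,0,0,5],[0,0,0.06,0,0,0,5],[0,0,0.0133,0,0,0,5],[0,0,0.0067,0,0,0,5],[0,0,0,0,0,0,5],[0,0,0,0,0,0,5]]}' | python3 nudge.py
```

```text
clock: 18.7
eef_pos: [488.9, -298.2, 7.8]
tool_rot: [3.142, -0.002, -0.626]
force: [-0.3, -0.1, -1.0]
width: 12.0
gripper_force: 59.4
```

Converted, 2 mm / 300 = 0.0067, 1.5 mm / 300 = 0.005.

```bash
echo '{"ticks":[[0,0,0.0067,0,0,0,5],[0,0,0.005,0,0,0,5],[0,0,0,0,0,0,5],[0,0,0,0,0,0,5]]}' | python3 nudge.py
```

```text
clock: 19.1
eef_pos: [488.2, -298.0, 3.4]
tool_rot: [-3.142, -0.0, -0.626]
force: [-0.1, -0.5, -1.1]
width: 12.0
gripper_force: 59.4
```

Converted, -45 mm / 300 = -0.15, -30 mm / 300 = -0.1.

```bash
echo '{"ticks":[[0,0,0,0,0,0,20],[0,0,0,0,0,0,30],[0,0,0,0,0,0,45],[0,0,0,0,0,0,45],[0,0,0,0,0,0,45],[0,0,-0.0333,0,0,0,45],[0,0,-0.1,0,0,0,45],[0,0,-0.15,0,0,0,45],[0,0,-0.15,0,0,0,45],[0,0,-0.15,0,0,0,45],[0,0,0,0,0,0,45],[0,0,0,0,0,0,45]]}' | python3 nudge.py
python3 - <<'E'
from h import *
a=ctrl.get_image("scene")[140:290,130:330]; b=ctrl.get_image("wrist")
cv2.imwrite("pics/f.png",np.hstack([cv2.resize(a,(400,300),interpolation=cv2.INTER_CUBIC),cv2.resize(b,(400,300))]))
E
```

```text
clock: 20.3
eef_pos: [488.7, -298.0, 179.9]
tool_rot: [-3.141, -0.002, -0.626]
force: [0.7, -0.7, -0.4]
width: 45.3
gripper_force: 0.0
```

View pics/f.png

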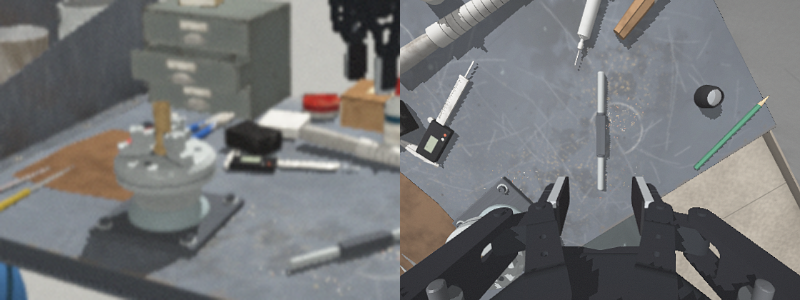

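The burner head is upright between the jaws. The bar lies flat at (602,130) in the composite, well clear of the chuck, and the hand is clear of everything. I hand the job in.

```bash
python3 -c "
from cell import ctrl
print(ctrl.finish_job())"
```

```text
the job is handed in; nothing more can be done
None
```

I handed the job in at about 20 s: the bar went into the hole and the ring was levered clockwise to about 22 N, and the pictures show the burner head upright and the bar flat on the worktop, clear of the chuck. The jaw grip force couldn't be measured directly, and no verdict was returned.

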